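# Square a lock bar against the fence and clamp it

## Task

Get the lock bar ready for drilling: its middle is blocked by the hold-down's foot, so push it across the blue bed at two points, one either side, until it lies flush along the aluminium fence and presses in both of the fence's contact pins, gently, as its thin wall dents under more than 15 N. Then, and only then, press the raised hold-down arm fully down onto the bar and let go. Leave the other things on the bench where they lie.

Things in the scene. Friction and masses are not known exactly. Their poses are not given: they have to be found in the camera images.
- jig: blue steel drilling bed, fixed: plate 280 (x) by 400 (y) by 10 mm, top face 10 mm over the bench. Origin: on the bench, 150 mm from the plate's near edge, mid-width. +x points across the bed away from the robot towards the fence, +y along the fence, z up. The fence (aluminium angle 340 mm long along y, 14 mm above the bed) is locked where it was last set: its near face is anywhere from x = 0 to x = +25 mm, parallel to y
- pin_left (a joint): travel (m) of a spring contact pin, 8 mm across, in the fence's near face at the bed's y = +95 mm, 18 mm over the bench: 0 is free, standing 3 mm proud of the face; 0.003 is pressed level with the face, as when the bar lies flush there. Very soft (under 0.4 N)
- pin_right (a joint): the same at the bed's y = -95 mm
- bar: the lock bar: plain steel box section, 24 (x) by 260 (y) by 16 mm high, about 0.3 kg, loose on the bed between the fence and the foot of the hold-down arm, askew, its near ends up to 80 mm off the fence. Origin: centre of its underside; +y along its length, +x is the side that goes against the fence. Sliding it takes 1 to 4 N; over 15 N dents it. It can be pushed freely from 45 mm either side of its middle outwards
- bar_left (a point): centre of the bar's +y end face, half-way up (8 mm over the bed) and in the middle of its width (12 mm from either long side); axes as the bar
- bar_right (a point): the same at the bar's -y end face
- clamp (a joint): hinge angle (rad) of the hold-down arm: 0 is fully raised (40 degrees above level), it grows as the arm goes down, about 0.70 when its rubber foot rests on the bar (arm level), 0.85 is the stop when nothing is under it. The arm stays where it is left (stiff hinge, 0.25 N m); starts between 0 and 0.15, its free end then 90 to 112 mm over the bench, above the bar's middle
- clamp_end (a point): top face of the hold-down arm near its free end, 100 mm from the hinge along the arm, above its rubber foot (a strip 68 to 114 mm from the hinge). The arm is a steel strip 18 mm wide and 8 mm thick, 116 mm long from the hinge, its top face 16 mm above the hinge axis when level. It lies in the bed's x-z plane and reaches from the hinge towards the fence
- clamp_hinge (a point): hinge axis of the hold-down arm (parallel to the bed's y), at the bed's x = -88 mm, 24 mm over the bench, between two cheeks on a foot 44 mm wide (y) that spans x -114 to -78 mm, 34 mm high over the bench
- padlock: bystander: brass padlock, 36 by 68 by 20 mm, lying on the bed's near left corner; origin centre of its case's underside
- lock_cylinder: bystander: brass lock cylinder, 60 mm long and 31 mm high, on the bed behind the fence; origin centre of its underside
- tin: bystander: round steel tin, 44 mm across and 22 mm high, on the bed behind the fence; origin centre of its underside
- screwdriver: bystander: screwdriver lying on the bench to the right of the bed
- oil: bystander: white plastic oil bottle, 44 mm across, 100 mm high, on the bench to the left of the bed; origin centre of its underside
- door_knob: bystander: steel door knob, 52 mm across and 54 mm high, on the bench to the left of the bed; origin centre of its underside
- key: bystander: brass key, 55 mm long, lying on the bench to the right of the bed; origin in its bow

How it is judged:
By the outcome, as a careful person would: the job done as asked, in the order asked, and still so for the second after the job is handed in, with the robot touching nothing.
It also fails if it takes over 64 s, if anything falls off the work surface, if the arm or the gripper's body presses on something with over 40 N, if the wrist force passes 120 N, or if a joint passes its speed limit or range.

## Robot

A 6-joint arm with a two-finger parallel gripper is mounted at the origin on the work surface. World frame = base frame: x ahead of the robot, y to its left, z up, the work surface at z = 0. Lengths are in mm, angles in rad, forces in N, time in s.
With the tool pointing down it reaches from about 250 to 725 mm from the base axis. Payload 4 kg.
Tool frame: the origin (TCP) lies on the centre line of the jaws, within the pads' length; the fingertips stand 17 mm ahead of it and the grasp point (between the pads) lies 2 mm behind it; z points along the fingers, y is the line along which they close (so a half turn about z gives the same grasp; the last joint's range is limited). The gripper opens to 85 mm and grips with 20 to 120 N. Pads are 22 mm wide; open, the fingers measure 114 mm over their backs; the gripper's body (76 mm by 85 mm) begins 54 mm behind the grasp point. The pads swing forward as they close: fully open they stand 13 mm farther back than shut.
Start: joints at [-1.324, 0.241, 0.005, 1.335, 0, 1.571], TCP at [122.149, -484.85, 248.306] pointing down, gripper open.
Joint ranges: [-2.72, 2.72], [-1.05, 1.87], [-1.09, 1.28], [-1.99, 2.15], [-1.42, 1.44], [-3.14, 3.14]. Speed limits (rad/s): [2.79, 2.79, 3.14, 3.14, 3.14, 3.14].

## Interface

Orientations are given as a unit quaternion [x, y, z, w].
In Python, from rig import ctrl gives the robot as it stands.
- The arm moves only by the shell command python3 -m handwheel 'ROWS'. ROWS is JSON, a list of rows, each a list of 5 numbers: the opening, from -1 (shut) to 1 (fully open), so that 0 is half open, then the shift along the tool's x, y, z in m, then the turn about the tool's z in rad. In form: [[claw, dx, dy, dz, spin], ...]. A call has exactly 10 rows; each row shifts and turns the commanded pose from where the row before left it, along the tool's axes as they then stand; what a row does not reach is not made up. A row lasts 1/8 s, in which the tool goes at most 62.5 mm and 10.7 degrees, less where a joint would pass 70% of its speed; a pose out of reach is approached as far as the arm can. A call is refused whole if a number of a shift passes 0.0625 or a number of a turn 0.188, either way. A call with a gripper value outside its range is refused whole. The fingers move at their own pace and stop on an object; the grip force is fixed at half the most. Time passes only in rows, so rows that do not move let the fingers close, or fill a call up. It gives the time, the measured TCP pose, the force, the opening and the grip force at its end, in the units of the state.
- ctrl.get_state(): the state, without advancing time (a new reading comes with each control period).
- ctrl.capture(name): name is "scene" or "top" or "wrist"; returns a dict with "image" (420x560x3 uint8, red, green, blue), "depth" (420x560 float32, mm along the optical axis (not along the pixel's ray), 0 where there is no reading), "camera_matrix" (3x3 intrinsics, pixels), "dist_coeffs" ([k1, k2, p1, p2, k3] as OpenCV has them; the pictures are not rectified), "eye" and "orientation" of the camera in the world. Camera axes: x right, y down, z forward; pixel columns grow to the right and rows downward; lengths in mm; the calibration is good to about 2 mm. A picture is of the moment at which its call begins.
- ctrl.close_job(): hands the job in; it is judged then, once.
Trained networks look in a picture, given as the dict that the camera call returned (one of the last four; its "shot" number tells which), for a name from the list of things; names that differ only in an ending like _2 or _b are one class to them, and where a whole thing is asked for, a point or a joint stands for the part that bears it (a point fixed in the world has none). Each returns a list of dicts, best first, with "p" (0 to 1); they miss things now and then, are a little off and sometimes report something else, mostly with a low value. They report only what shows in the picture. A call takes as long as a camera call.
- ctrl.recognise(label, picture): "rect" ([left, top, right, bottom] in pixels, round what is visible of it).
- ctrl.silhouettes(label, picture): "region" (420x560 bool, what is visible of it) and "rect" ([left, top, right, bottom] in pixels, round what is visible of it).
- ctrl.mark_of(label, picture): "pixel" ([column, row] in pixels: a listed point, or the origin of a listed thing).
The state is a dict: "t": time; "q": joint angles; "dq": joint speeds; "tau": joint torques, N m; "tcp_pos": TCP position; "tool_rot": TCP orientation; "contact_force": force on the tool from outside, world axes, zero at the start; "ft_torque": the same for the moment, N m; "width": finger opening in mm; "finger_force": force on a finger pad.
Only numpy, scipy, OpenCV 4.12 (cv2) and the standard library are available. Lean on these libraries where they do the work, as an engineer would, in place of code of your own. Each camera call takes 0.05 s, during which the arm holds its last target. There are 200 camera calls.

## Working session

There is one attempt and no reset: what is moved stays moved. The work goes in short steps, Python scripts to look and compute and a shell command to move; the robot and the scene stay as the last step left them, time stands still between calls to the robot, and variables do not carry over. Pictures are saved under pics/ and viewed, at most 10 in all, crops included, and the job is handed in when it is done.

```bash
mkdir -p pics; ls
cat > h.py <<'E'
import numpy as np, cv2
from scipy.spatial.transform import Rotation as R
from rig import ctrl
def ray(p,px):
    u=cv2.undistortPoints(np.array([[px]],float),np.array(p["camera_matrix"],float),np.array(p["dist_coeffs"],float))[0,0]
    return R.from_quat(p["orientation"]).apply([u[0],u[1],1.0])
def at_z(p,px,z):
    d=ray(p,px);e=np.array(p["eye"]);return e+d*(z-e[2])/d[2]
def at_depth(p,px):
    c,r=int(round(px[0])),int(round(px[1]));return np.array(p["eye"])+ray(p,px)*p["depth"][r,c]
def save(p,n): cv2.imwrite(f"pics/{n}.png",cv2.cvtColor(p["image"],cv2.COLOR_RGB2BGR))
E
python3 - <<'E'
from h import *
np.set_printoptions(precision=1,suppress=True)
s=ctrl.get_state();print(s)
for n in("top","scene"):
    p=ctrl.capture(n);save(p,n+"0");print(n,p["eye"],p["orientation"],p["camera_matrix"],p["dist_coeffs"])
    for l in("jig","bar","bar_left","bar_right","clamp_end","clamp_hinge","padlock","lock_cylinder","tin","pin_left","pin_right"):
        try:
            m=ctrl.mark_of(l,p)[:2]
            for k in m:
                print(l,round(k["p"],2),np.array(k["pixel"]),at_depth(p,k["pixel"]))
        except Exception as e: print(l,e)
E
```

```text
pics
{'t': 0.0, 'q': array([-1.3,  0.2,  0. ,  1.3,  0. ,  1.6]), 'dq': array([-0., -0., -0.,  0., -0., -0.]), 'tau': array([  0. , -37.2,  25.2,   0. ,   0. ,   0. ]), 'tcp_pos': array([ 122. , -484.3,  247.4]), 'tool_rot': array([ 1. ,  0.1, -0. , -0. ]), 'contact_force': array([-0.6, -0.9, -0.2]), 'ft_torque': array([-0.1, -0.1,  0. ]), 'finger_force': 0.0, 'width': 85.44127954920965}
top [ 291.6    3.5 1307.6] [ 0.7 -0.7  0.1 -0.1] [[504.5   0.  280.6]
 [  0.  504.5 216. ]
 [  0.    0.    1. ]] [-0.1  0.   0.   0.   0. ]
jig 0.61 [289. 227.] [532.1   1.7  93.3]
bar 0.93 [281.7 248.1] [489.1  16.   25. ]
bar_left 0.8 [229.6 245.3] [487.1 151.6  12.8]
bar_right 0.96 [336.7 247. ] [ 506.3 -126.5    7.3]
clamp_end 0.56 [291.3 231.5] [522.8  -4.8  86.2]
clamp_hinge 0.84 [286.1 262.9] [450.3   1.7  37.9]
clamp_hinge 0.57 [229.4 246.6] [483.9 151.9  11.7]
padlock 0.74 [224.1 269.5] [421.6 157.3  29.8]
lock_cylinder 0.46 [248.9 189.1] [640.6 115.6  17.2]
lock_cylinder 0.18 [439.4 303.4] [ 381.3 -401.1    2.3]
tin 0.81 [331.8 193.9] [ 291.6    3.5 1307.6]
pin_left it knows: bar, bar_left,
[... 487 characters left out ...]
 180.5] [481.8 160.1   7.8]
bar_right 0.57 [235.9 246. ] [ 510.8 -113.2   28.5]
bar_right 0.55 [109.9 291.5] [ 377.5 -399.4    4.8]
clamp_end 0.77 [275.5 210.3] [538.3  -3.9  98. ]
clamp_hinge 0.71 [254.  205.4] [467.7  -8.4  50. ]
clamp_hinge 0.2 [341.  222.4] [652.9 114.3  37.1]
padlock 0.58 [289.9 164. ] [431.6 162.9  32.8]
lock_cylinder 0.76 [341.2 221.7] [652.3 115.7  38.1]
tin 0.52 [277.3 282.6] [ 652.9 -114.7   35.5]
pin_left it knows: bar, bar_left, bar_right, clamp_end, clamp_hinge, door_knob, jig, key, lock_cylinder, oil, padlock, screwdriver, tin
pin_right it knows: bar, bar_left, bar_right, clamp_end, clamp_hinge, door_knob, jig, key, lock_cylinder, oil, padlock, screwdriver, tin
```

```bash
python3 -c "
import cv2
a=cv2.imread('pics/top0.png');cv2.imwrite('pics/top0c.png',cv2.resize(a[160:300,190:380],None,fx=4,fy=4,interpolation=cv2.INTER_CUBIC))
a=cv2.imread('pics/scene0.png');cv2.imwrite('pics/scene0c.png',cv2.resize(a[120:320,180:400],None,fx=3,fy=3,interpolation=cv2.INTER_CUBIC)[:600])"
```

```text
(no output)
```

View pics/top0c.png

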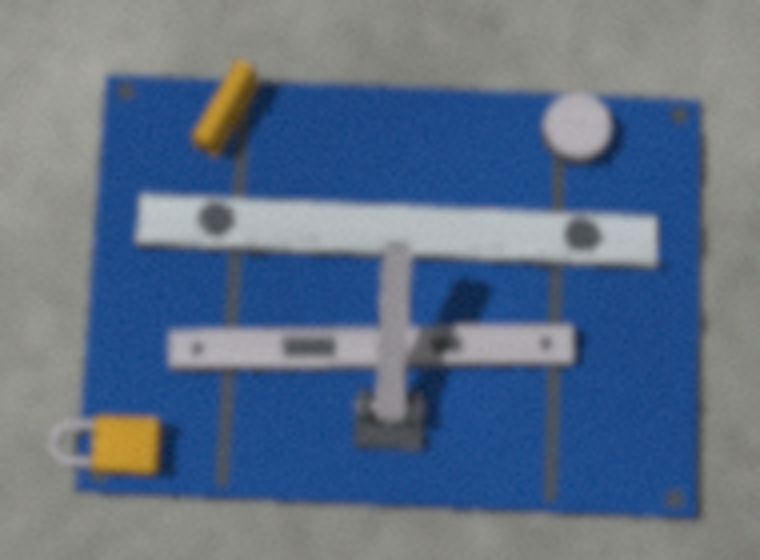

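View pics/scene0c.png

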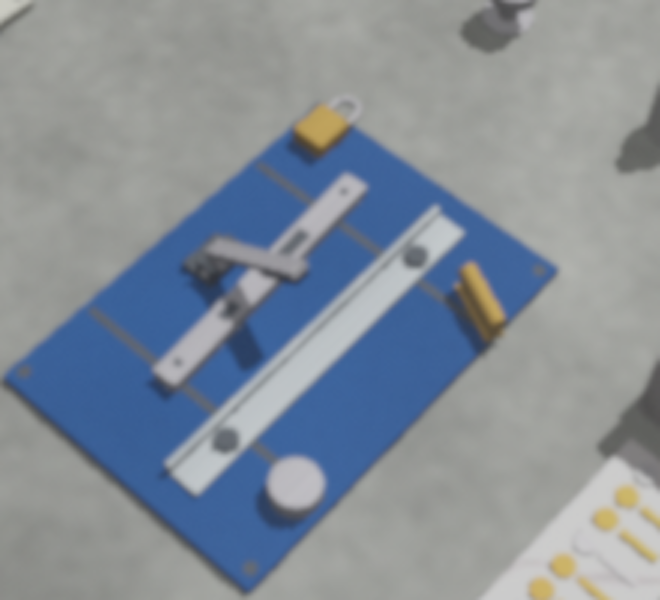

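```bash
cat > m.py <<'E'
from h import *
np.set_printoptions(precision=1,suppress=True)
p=ctrl.capture("top")
f=lambda x,y:[190+(x+.5)/4-.5,160+(y+.5)/4-.5]
c=[at_z(p,f(*q),10)[:2] for q in [(107,75),(702,100),(698,517),(77,490)]]
for q in c: print("corner",q)
print([np.linalg.norm(c[i]-c[i-1]) for i in range(4)])
dy=(c[0]-c[1])+(c[3]-c[2]); print("yaw deg by y edges",np.degrees(np.arctan2(-dy[0],dy[1])))
dx=(c[0]-c[3])+(c[1]-c[2]); print("yaw by x edges",np.degrees(np.arctan2(dx[1],dx[0])))
fn=[at_z(p,f(*q),24)[:2] for q in [(135,244),(657,267)]];d=fn[0]-fn[1];print("fence near",fn,np.linalg.norm(d),np.degrees(np.arctan2(-d[0],d[1])))
b=[at_z(p,f(*q),26)[:2] for q in [(168,330),(577,325),(577,362),(168,368)]];print("bar",b,[np.linalg.norm(b[i]-b[i-1]) for i in range(4)])
print("hinge px block front/back", [at_z(p,f(*q),34)[:2] for q in [(355,447),(424,449),(357,395)]])
print("armend",at_z(p,f(397,243),100))
yaw=np.arctan2(-d[0],d[1])*.5+.5*np.arctan2(-dy[0],dy[1])
X=np.array([np.cos(yaw),np.sin(yaw)]);Y=np.array([-X[1],X[0]])
o=np.mean(c,0)+X*10;print("origin",o,"yaw",np.degrees(yaw),yaw)
J=lambda q:np.array([(q-o)@X,(q-o)@Y])
print("in jig: fence",[J(q) for q in fn],"bar",[J(q) for q in b])
for l,z in(("padlock",30),("tin",32),("lock_cylinder",41)):
    for k in ctrl.silhouettes(l,p)[:1]:
        ys,xs=np.nonzero(k["region"]);print(l,k["p"],[J(at_z(p,q,z)[:2]) for q in [(xs.min(),ys.min()),(xs.max(),ys.max())]])
s=ctrl.get_state();r=R.from_quat(s["tool_rot"]);print("tool axes",r.as_matrix(),s["tcp_pos"])
E
python3 m.py
```

```text
corner [665.2 206.1]
corner [ 680.5 -192.6]
corner [ 403.2 -203. ]
corner [387.9 195.3]
[np.float64(277.4447700517631), np.float64(399.01093628564), np.float64(277.5539157762594), np.float64(398.61500145373225)]
yaw deg by y edges 2.196253249119401
yaw by x edges 2.18921415673479
fence near [array([548.7, 173.2]), array([ 561.3, -166.3])] 339.693030231279 2.113069157509399
bar [array([493.8, 145.7]), array([ 518.6, -116.5]), array([ 494.6, -117.9]), array([469.3, 143.2])] [np.float64(24.681305539059306), np.float64(263.36320757094177), np.float64(24.06577581171536), np.float64(262.3586608593708)]
hinge px block front/back [array([427.8,  19.5]), array([430.1, -24.1]), array([460.8,  20.9])]
armend [547.3   3.4 100. ]
origin [544.2   1.8] yaw 2.1546612033144004 0.03760593226281924
in jig: fence [array([ 11., 171.]), array([  10.7, -168.7])] bar [array([-44.9, 145.7]), array([ -30. , -117.3]), array([ -54.1, -117.8]), array([-69.6, 144.1])]
padlock 0.88 [array([-102.2,  204.6]), array([-137.7,  146.1])]
tin 0.76 [array([116.7, -92.8]), array([  77.9, -135.6])]
tool axes [[ 1.   0.2 -0. ]
 [ 0.2 -1.   0. ]
 [-0.  -0.  -1. ]] [ 122.1 -484.8  248.3]
```

```bash
cat > st.py <<'E'
from h import *
np.set_printoptions(precision=2,suppress=True)
s=ctrl.get_state();d=s["tcp_pos"][:2]-[544.2,1.8];a=0.0376;c,n=np.cos(a),np.sin(a)
r=R.from_quat(s["tool_rot"]).as_matrix()
F=s["contact_force"]
print("t",round(s["t"],2),"jig",c*d[0]+n*d[1],-n*d[0]+c*d[1],"z",s["tcp_pos"][2],"yaw",np.arctan2(r[1,0],r[0,0]),"Fjig",c*F[0]+n*F[1],-n*F[0]+c*F[1],F[2],"w",s["width"])
E
python3 -m handwheel '[[-1,0,0,0,0.105],[-1,0,0,0,0.105],[-1,0.028,-0.046,0,0],[-1,0.028,-0.046,0,0],[-1,0.028,-0.046,0,0],[-1,0.028,-0.046,0,0],[-1,0.028,-0.046,0,0],[-1,0.028,-0.046,0,0],[-1,0.028,-0.046,0,0],[-1,0.028,-0.046,0,0]]'; python3 st.py
```

```text
t: 2.45
tcp_pos: [333.2, -107.3, 248.7]
tool_rot: [1.0, 0.018, 0.001, 0.0]
contact_force: [1.3, -0.9, -1.1]
width: 0.2
finger_force: 0.0
t 2.45 jig -214.95944811035764 -101.11203162744313 z 248.71201126522428 yaw 0.036606756599771535 Fjig 1.2715429487444518 -0.9421876246095438 -1.1425127442752736 w 0.20353594493867722
```

```bash
python3 -m handwheel '[[-1,0.023,-0.038,0,0],[-1,0.023,-0.038,0,0],[-1,0.023,-0.038,0,0],[-1,0.023,-0.038,0,0],[-1,0.023,-0.038,0,0],[-1,0,0,0.05,0],[-1,0,0,0.05,0],[-1,0,0,0.05,0],[-1,0,0,0.04,0],[-1,0,0,0.02,0]]'; python3 st.py
python3 - <<'E'
from h import *
p=ctrl.capture("scene");cv2.imwrite('pics/s1.png',cv2.cvtColor(cv2.resize(p["image"][90:290,180:400],None,fx=3,fy=3),cv2.COLOR_RGB2BGR))
E
```

```text
t: 3.7
tcp_pos: [440.4, 49.0, 36.8]
tool_rot: [0.999, 0.045, -0.003, -0.017]
contact_force: [0.2, -1.2, -0.1]
width: -0.2
finger_force: 0.0
t 3.7 jig -101.91683485006241 51.05756175745357 z 36.780867886231576 yaw 0.08944476456144483 Fjig 0.13640843243038597 -1.17989996374978 -0.13892414820579735 w -0.1845723431820429
```

View pics/s1.png

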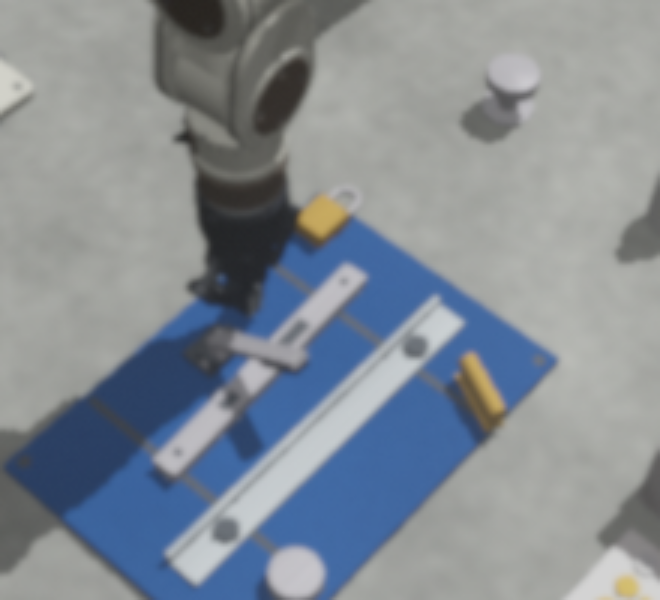

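Picture: the shut gripper is down just left of the clamp foot (about (235,290)), nothing displaced. It stopped short in y, so I check by idling.

```bash
python3 -m handwheel '[[-1,0,0,0,0],[-1,0,0,0,0],[-1,0,0,0,0],[-1,0,0,0,0],[-1,0,0,0,0],[-1,0,0,0,0],[-1,0,0,0,0],[-1,0,0,0,0],[-1,0,0,0,0],[-1,0,0,0,0]]'>/dev/null; python3 st.py; python3 -c "
from h import *
s=ctrl.get_state();print(s['q'],s['dq'],s['tool_rot'],s['contact_force'])"
```

```text
t 5.0 jig -100.32316201613932 51.11316691412796 z 38.92248732307779 yaw 0.0894428495051733 Fjig -0.3167609207977659 -0.5951922761145386 -0.33036920510566536 w -0.3318077811315082
[ 0.08842362  0.34918124 -0.45940076  0.76271458  0.03448948  3.14057282] [ 5.92582784e-04 -3.36586249e-04 -8.40215085e-04 -5.17041523e-04
 -5.65647319e-04 -3.47606457e-05] [ 0.99885177  0.04469586 -0.0010032  -0.01721649] [-0.29416308 -0.606679   -0.33036921]
```

```bash
python3 -m handwheel '[[-1,0,0,-0.06,0],[-1,0,0,0,-0.18],[-1,0,0,0,-0.18],[-1,0,0,0,-0.18],[-1,0,0,0,-0.18],[-1,0,0,0,-0.18],[-1,0,0,0,-0.18],[-1,0,0,0,-0.18],[-1,0,0,0,-0.18],[-1,0,0,0,-0.18]]'>/dev/null; python3 st.py;  python3 -c "
from h import *
s=ctrl.get_state();print(s['q'],s['tool_rot'],s['contact_force'])"
```

```text
t 6.25 jig -100.24243169949692 49.05717298218111 z 98.8931018252163 yaw 1.7153704733796913 Fjig -0.36475065479866275 -1.0972900552425298 0.19127234275623148 w 0.19822601734250564
[ 0.08381168  0.26315572 -0.38650755  0.92179477  0.034465    1.51004713] [ 0.65410211  0.75620989  0.0118067  -0.01255551] [-0.32324446 -1.11022589  0.19127234]
```

```bash
python3 -m handwheel '[[-1,0,0,0,-0.183],[-1,0,0,0,-0.183],[-1,0,0,0,-0.183],[-1,0,0,0,-0.183],[-1,0,0,0,-0.183],[-1,0,0,0,-0.183],[-1,0,0,0,-0.183],[-1,0,0,0,-0.183],[-1,0,0,0,0],[-1,0,0,0,0]]'>/dev/null
cat >> st.py <<'E'
import sys
A=np.array([[c,n,0],[-n,c,0],[0,0,1]]) # world->jig
print("tool axes in jig (cols)\n",np.round(A@r,3),"tip",np.round([c*d[0]+n*d[1],-n*d[0]+c*d[1],s["tcp_pos"][2]]+(A@r)@[0,0,17],1))
if len(sys.argv)>3:
    print("shift mm tool:",np.round((A@r).T@np.array([float(v) for v in sys.argv[1:4]]),2))
E
python3 st.py 0 40 -65
```

```text
t 7.5 jig -100.1989066080279 49.03157687464947 z 98.9135516906813 yaw -3.1122799603513838 Fjig 0.1477243819651545 0.42157241231938025 0.40761821698831097 w -0.3994043989872844
tool axes in jig (cols)
 [[-1.    0.01 -0.  ]
 [ 0.01  1.    0.03]
 [ 0.    0.03 -1.  ]] tip [-100.2   49.6   81.9]
shift mm tool: [ 0.17 37.74 66.34]
```

```bash
python3 -m handwheel '[[-1,0,0.019,0,0],[-1,0,0.019,0,0],[-1,0,0,0.033,0],[-1,0,0,0.033,0],[-1,0,0,0,0],[-1,0,0,0,0],[-1,-0.004,0,0,0],[-1,-0.004,0,0,0],[-1,-0.003,0,0,0],[-1,0,0,0,0]]'>/dev/null; python3 st.py
```

```text
t 8.75 jig -88.56973754217114 89.23659387461433 z 34.49240628627281 yaw -3.1099198654834126 Fjig -0.6474740214414216 0.7525913023036503 -1.2604673450419737 w 0.4581389127254118
tool axes in jig (cols)
 [[-1.    0.01 -0.  ]
 [ 0.01  1.    0.04]
 [ 0.    0.04 -1.  ]] tip [-88.6  89.8  17.5]
```

```bash
python3 -m handwheel '[[-1,-0.003,0,0.001,0],[-1,-0.003,0,0.001,0],[-1,-0.003,0,0,0],[-1,-0.003,0,0,0],[-1,-0.003,0,0,0],[-1,-0.003,0,0,0],[-1,-0.003,0,0,0],[-1,-0.003,0,0,0],[-1,-0.003,0,0,0],[-1,-0.003,0,0,0]]'>/dev/null; python3 st.py|head -1
cat > bar.py <<'E'
from h import *
import sys
np.set_printoptions(precision=1,suppress=True)
o=np.array([544.2,1.8]);a=.0376;X=np.array([np.cos(a),np.sin(a)]);Y=np.array([-X[1],X[0]])
J=lambda q:np.array([(q[:2]-o)@X,(q[:2]-o)@Y])
for n in("top","scene"):
    p=ctrl.capture(n);save(p,sys.argv[1]+n)
    k=ctrl.silhouettes("bar",p)
    if not k: continue
    pts=np.array([[u,v] for v,u in zip(*np.nonzero(k[0]["region"]))])
    q=np.array([J(at_z(p,t,26)) for t in pts])
    for y in(-90,-60,60,100,130):
        s=q[abs(q[:,1]-y)<5]
        if len(s): print(n,"y",y,"x range",s[:,0].min(),s[:,0].max())
    for l in("bar_left","bar_right"):
        m=ctrl.mark_of(l,p)
        if m: print(l,m[0]["p"],J(at_z(p,m[0]["pixel"],18)))
E
python3 bar.py b1
```

```text
t 10.0 jig -58.93966340920483 89.07885654595358 z 32.12646609444984 yaw -3.1098047954034453 Fjig -1.9894286918434696 -0.20542006488742565 -0.048354760466557005 w -0.23922957999467206
bar_left 0.38 [112.3 404.9]
bar_right 0.72 [ -51.9 -122.2]
scene y -90 x range -56.45117469392337 -29.992386731151438
scene y -60 x range -54.42385226187364 -27.520373534519646
scene y 60 x range -48.22396432156981 -20.187303835247388
scene y 100 x range -47.750274030184556 -17.89005705487012
scene y 130 x range -46.89792651858786 -16.643395267377663
bar_right 0.65 [ -48.2 -108.8]
```

```bash
python3 -m handwheel '[[-1,-0.003,0,0,0],[-1,-0.003,0,0,0],[-1,-0.003,0,0,0],[-1,-0.003,0,0,0],[-1,-0.003,0,0,0],[-1,-0.003,0,0,0],[-1,-0.003,0,0,0],[-1,0,0,0,0],[-1,0.03,0,0,0],[-1,0.03,0,0,0]]'>/dev/null;python3 st.py|head -1
python3 -m handwheel '[[-1,0,0,-0.06,0],[-1,0,0,-0.06,0],[-1,0,0,-0.03,0],[-1,0,-0.055,0,0],[-1,0,-0.055,0,0],[-1,0,-0.055,0,0],[-1,0,0,0,0],[-1,0,0,0.05,0],[-1,0,0,0.05,0],[-1,0,0,0.03,0]]'>/dev/null; python3 st.py 0 0 -20; python3 bar.py b2
```

```text
t 11.65 jig -97.66050566215596 89.38385462292739 z 32.423746433802684 yaw -3.109926497508754 Fjig 0.21961480482874163 0.45272395118723485 0.3115492488126042 w 0.03393211147738879
t 12.9 jig -99.85019220590486 -75.08337917488649 z 44.65538864172707 yaw -3.10869762088168 Fjig 1.0284233465195358 0.08559450555179109 0.8862774925751855 w -0.22459931464652025
tool axes in jig (cols)
 [[-1.    0.01 -0.  ]
 [ 0.01  1.    0.04]
 [ 0.    0.04 -1.  ]] tip [-99.9 -74.5  27.7]
shift mm tool: [-0.08 -0.7  19.99]
top y -60 x range -38.25801855186332 -30.43824118247534
top y 60 x range -30.218568526457567 -6.629363993428622
top y 100 x range -24.098832700104378 1.955637386241341
top y 130 x range -17.505853668483255 3.558160794528262
bar_left 0.77 [  0.6 145.8]
scene y -90 x range -56.81846211128281 -26.51075821806427
scene y -60 x range -54.05929965729866 -21.887813869805374
scene y 60 x range -30.30751440931384 -0.8335165222567831
scene y 100 x range -23.830282767395076 5.819109148568273
scene y 130 x range -20.677643538947592 11.193922207991045
bar_left 0.83 [ -9.  150.3]
bar_right 0.74 [ -59.1 -108. ]
```

```bash
python3 -m handwheel '[[-1,0,0,0.010,0],[-1,-0.01,0,0,0],[-1,-0.01,0,0,0],[-1,-0.004,0,0,0],[-1,-0.003,0,0,0],[-1,-0.003,0,0,0],[-1,-0.003,0,0,0],[-1,-0.003,0,0,0],[-1,-0.003,0,0,0],[-1,-0.003,0,0,0]]'>/dev/null;python3 st.py|head -1
python3 -m handwheel '[[-1,-0.003,0,0,0],[-1,-0.003,0,0,0],[-1,-0.003,0,0,0],[-1,-0.003,0,0,0],[-1,-0.003,0,0,0],[-1,-0.003,0,0,0],[-1,-0.003,0,0,0],[-1,0,0,0,0],[-1,0,0,0,0],[-1,0,0,0,0]]'>/dev/null; python3 st.py|head -1; python3 bar.py b3
```

```text
t 14.55 jig -57.036697599328924 -76.18334792712226 z 36.42426265488447 yaw -3.1099208502120095 Fjig -2.1734563019070943 -0.4208136327365637 -0.468451522817548 w -0.1611948519852084
t 15.8 jig -35.77074941732609 -76.23942670760688 z 36.57528795301948 yaw -3.1096758016158867 Fjig -0.3367881670434496 0.1593114255867204 -0.32504142667735886 w 0.14493850739015615
top y 60 x range -22.604422107745954 -1.2483237218183527
top y 100 x range -26.94577448011774 -0.5675812699642202
top y 130 x range -25.715666304404376 -1.7212020102984391
bar_left 0.92 [-11.8 139.3]
scene y -90 x range -24.555701923846915 3.4635477977668643
scene y -60 x range -23.857415079438915 0.714366329639867
scene y 60 x range -26.335681787795462 1.1704033899004926
scene y 100 x range -27.85036659260994 2.0900899089054104
scene y 130 x range -28.935907113497432 1.3193599769401614
bar_left 0.89 [ -4.3 155.9]
bar_right 0.69 [ -20.4 -111.5]
```

```bash
python3 -m handwheel '[[-1,0.03,0,0,0],[-1,0,0,-0.06,0],[-1,0,0,-0.06,0],[-1,0,0,0,0],[-1,0,0.055,0,0],[-1,0,0.055,0,0],[-1,0,0.055,0,0],[-1,0,0,0,0],[-1,0,0,0.06,0],[-1,0,0,0.06,0]]'>/dev/null;python3 st.py|head -1
python3 -m handwheel '[[-1,0,0,0.008,0],[-1,-0.01,0,0,0],[-1,-0.01,0,0,0],[-1,-0.005,0,0,0],[-1,-0.003,0,0,0],[-1,-0.003,0,0,0],[-1,-0.002,0,0,0],[-1,-0.002,0,0,0],[-1,0,0,0,0],[-1,0,0,0,0]]'>/dev/null; python3 st.py|head -1
```

```text
t 17.45 jig -64.41164560490063 88.28840581796936 z 41.19893270175218 yaw -3.1101593758874078 Fjig 0.5347544983344573 0.5650096651674575 -0.24350597903710974 w 0.07662948304607639
t 18.7 jig -29.93528863505238 88.94502563955467 z 34.05531002103838 yaw -3.109665119501634 Fjig -1.230614974811954 0.27726933669236137 1.2484534094277855 w -0.1896004645124115
```

```bash
python3 -m handwheel '[[-1,-0.001,0,0,0],[-1,-0.001,0,0,0],[-1,-0.001,0,0,0],[-1,-0.001,0,0,0],[-1,0,0,0,0],[-1,0,0,0,0],[-1,0.03,0,0,0],[-1,0.01,0,0,0],[-1,0,0,-0.06,0],[-1,0,0,-0.06,0]]'>/dev/null;python3 st.py|head -1
python3 -m handwheel '[[-1,0,0,0,0],[-1,0,-0.055,0,0],[-1,0,-0.055,0,0],[-1,0,-0.055,0,0],[-1,0,0,0,0],[-1,0,0,0.06,0],[-1,0,0,0.055,0],[-1,-0.01,0,0,0],[-1,-0.01,0,0,0],[-1,-0.005,0,0,0]]'>/dev/null; python3 st.py|head -1;python3 bar.py b4
```

```text
t 19.95 jig -65.65882633843452 84.88276453045016 z 155.33624294149777 yaw -3.1096085234919686 Fjig 1.4115692257941668 0.6858612495919718 0.6052807136474297 w 0.024352685618690632
t 21.2 jig -39.89229686163641 -75.95192975724095 z 34.8554923378447 yaw -3.108922209451186 Fjig 0.5340786817120298 -0.006456251710391011 -0.4113439991590536 w 0.014907366326348707
top y 60 x range -19.87093235429099 6.66780632774919
top y 100 x range -13.841769502772507 10.230227275350844
top y 130 x range -12.599984403058349 11.494126659151476
bar_left 0.68 [ -3.8 150.5]
scene y -90 x range -26.51075821806427 3.4635477977668643
scene y -60 x range -25.68892166355411 6.161255726028331
scene y 60 x range -16.520371876552712 10.822583366283167
scene y 100 x range -15.687497626943424 11.863752777663214
scene y 130 x range -14.697872709259086 11.193922207991045
bar_left 0.58 [  5.8 151.5]
bar_right 0.96 [ -16. -103.]
```

Left is near the fence. Now the right side slowly, from x −40 (front −29).

```bash
python3 -m handwheel '[[-1,-0.003,0,0,0],[-1,-0.002,0,0,0],[-1,-0.002,0,0,0],[-1,-0.002,0,0,0],[-1,-0.002,0,0,0],[-1,-0.001,0,0,0],[-1,-0.001,0,0,0],[-1,-0.001,0,0,0],[-1,0,0,0,0],[-1,0,0,0,0]]'>/dev/null; python3 st.py|head -1
python3 -m handwheel '[[-1,-0.001,0,0,0],[-1,0,0,0,0],[-1,0,0,0,0],[-1,0,0,0,0],[-1,0,0,0,0],[-1,0,0,0,0],[-1,0,0,0,0],[-1,0,0,0,0],[-1,0,0,0,0],[-1,0,0,0,0]]'>/dev/null; python3 st.py|head -1
```

```text
t 22.85 jig -27.777227296183224 -76.1261613768067 z 33.489303270933824 yaw -3.109620317619347 Fjig 0.7276927819729488 0.16612398939682366 -0.20983879215625797 w -0.23403205932569257
t 24.1 jig -26.952025210817535 -76.21921445870113 z 33.42640921399829 yaw -3.1097391417643525 Fjig -2.394761694398988 0.6503194333931229 1.2623271577930721 w 0.16694488882678335
```

```bash
python3 -m handwheel '[[-1,-0.0005,0,0,0],[-1,-0.0005,0,0,0],[-1,-0.0005,0,0,0],[-1,-0.0005,0,0,0],[-1,0,0,0,0],[-1,0,0,0,0],[-1,0,0,0,0],[-1,0,0,0,0],[-1,0,0,0,0],[-1,0,0,0,0]]'>/dev/null; python3 st.py|head -1
python3 -m handwheel '[[-1,-0.0005,0,0,0],[-1,-0.0005,0,0,0],[-1,0,0,0,0],[-1,0,0,0,0],[-1,0,0,0,0],[-1,0,0,0,0],[-1,0,0,0,0],[-1,0,0,0,0],[-1,0,0,0,0],[-1,0,0,0,0]]'>/dev/null; python3 st.py|head -1
```

```text
t 25.35 jig -25.0834201650983 -76.26739555836787 z 33.399023991162714 yaw -3.1097976246643806 Fjig -3.0650773201932116 -0.9390302806057834 1.373035814752585 w -0.10270646040527288
t 26.6 jig -23.91707679751398 -76.21816236257932 z 33.429325676225474 yaw -3.1097252371795547 Fjig -0.541413526339627 -0.5333261823596438 0.06710726665186643 w -0.2041059182368529
```

```bash
python3 -m handwheel '[[-1,-0.0005,0,0,0],[-1,-0.0005,0,0,0],[-1,-0.0005,0,0,0],[-1,-0.0005,0,0,0],[-1,0,0,0,0],[-1,0,0,0,0],[-1,0,0,0,0],[-1,0,0,0,0],[-1,0,0,0,0],[-1,0,0,0,0]]'>/dev/null; python3 st.py|head -1; python3 bar.py b5;python3 st.py|head -1
```

```text
t 27.85 jig -22.95713133613102 -76.18922096652699 z 33.34619364851028 yaw -3.1098294315120203 Fjig -4.58743446375304 -0.4854390811566239 3.532781913755284 w 0.2131658792306074
top y 60 x range -14.741573796511249 9.311015035610295
top y 100 x range -16.466933324203904 7.584996930801878
top y 130 x range -15.227498966460324 11.263287628942766
bar_left 0.76 [ -7.2 147.4]
scene y -90 x range -11.499007327959466 8.942298397871488
scene y -60 x range -12.490407291066852 10.077422407169143
scene y 60 x range -14.616521847872944 10.822583366283167
scene y 100 x range -17.89005705487012 9.854428391834986
scene y 130 x range -16.78142661523978 11.193922207991045
bar_left 0.68 [ -1.7 161.9]
bar_right 0.76 [  -3.5 -105.8]
t 28.25 jig -22.966159733588146 -76.16643482441259 z 33.316956652229905 yaw -3.109816663783372 Fjig -5.511827550057796 -0.47117679486418085 3.6305098842860932 w 0.02214462688470207
```

```bash
python3 -m handwheel '[[-1,0.03,0,0,0],[-1,0.01,0,0,0],[-1,0,0,-0.06,0],[-1,0,0,-0.06,0],[-1,0,0,0,0],[-1,0,0.055,0,0],[-1,0,0.055,0,0],[-1,0,0.055,0,0],[-1,0,0,0.06,0],[-1,0,0,0.06,0]]'>/dev/null;python3 st.py|head -1
python3 -m handwheel '[[-1,0,0,0.008,0],[-1,-0.01,0,0,0],[-1,-0.01,0,0,0],[-1,-0.007,0,0,0],[-1,-0.002,0,0,0],[-1,-0.002,0,0,0],[-1,-0.002,0,0,0],[-1,-0.001,0,0,0],[-1,0,0,0,0],[-1,0,0,0,0]]'>/dev/null; python3 st.py|head -1
```

```text
t 29.5 jig -59.45444612827329 90.55515961328425 z 38.23066867495573 yaw -3.107229598469991 Fjig 0.463255627205597 -0.08266885029515719 -1.1477750985879211 w -0.09280733037371923
t 30.75 jig -27.24903150306657 89.00654112629262 z 31.04999073816969 yaw -3.1096217312622967 Fjig 0.08271116062749963 0.00824503249781592 0.6981360652941274 w -0.08712427303901596
```

```bash
python3 -m handwheel '[[-1,-0.001,0,0,0],[-1,-0.0005,0,0,0],[-1,-0.0005,0,0,0],[-1,-0.0005,0,0,0],[-1,-0.0005,0,0,0],[-1,-0.0005,0,0,0],[-1,0,0,0,0],[-1,0,0,0,0],[-1,0,0,0,0],[-1,0,0,0,0]]'>/dev/null;python3 st.py|head -1
python3 -m handwheel '[[-1,-0.0005,0,0,0],[-1,-0.0005,0,0,0],[-1,0,0,0,0],[-1,0,0,0,0],[-1,0,0,0,0],[-1,0,0,0,0],[-1,0,0,0,0],[-1,0,0,0,0],[-1,0,0,0,0],[-1,0,0,0,0]]'>/dev/null; python3 st.py|head -1
```

```text
t 32.0 jig -23.509565839855828 89.05570471407897 z 31.050618738425573 yaw -3.1096573892371477 Fjig -1.8617846064375516 1.349237175630253 -0.37253789790496505 w 0.14682789590174683
t 33.25 jig -22.690458508485133 88.91943739565258 z 31.074565300852015 yaw -3.109789925931979 Fjig -3.419777214679636 0.5287486331947695 1.1837020113379675 w -0.02539950079893379
```

```bash
python3 -m handwheel '[[-1,-0.0005,0,0,0],[-1,-0.0005,0,0,0],[-1,-0.0005,0,0,0],[-1,0,0,0,0],[-1,0,0,0,0],[-1,0,0,0,0],[-1,0,0,0,0],[-1,0,0,0,0],[-1,0,0,0,0],[-1,0,0,0,0]]'>/dev/null;python3 st.py|head -1
```

```text
t 34.5 jig -22.638977027625423 88.90150938669662 z 31.028847189589403 yaw -3.109629565300108 Fjig -6.259123877554538 -0.6861903799338791 4.331032826295463 w 0.028221207185200346
```

```bash
python3 -m handwheel '[[-1,0.03,0,0,0],[-1,0.005,0,0,0],[-1,0,0,-0.06,0],[-1,0,0,-0.06,0],[-1,0,0,0,0],[-1,0,-0.051,0,0],[-1,0,-0.051,0,0],[-1,0,-0.051,0,0],[-1,0,0,0.06,0],[-1,0,0,0.053,0]]'>/dev/null;python3 st.py|head -1
python3 -m handwheel '[[-1,-0.01,0,0,0],[-1,-0.01,0,0,0],[-1,-0.008,0,0,0],[-1,-0.002,0,0,0],[-1,-0.002,0,0,0],[-1,-0.001,0,0,0],[-1,-0.0005,0,0,0],[-1,0,0,0,0],[-1,0,0,0,0],[-1,0,0,0,0]]'>/dev/null; python3 st.py|head -1
```

```text
t 35.75 jig -55.544910184732785 -65.54407970846087 z 31.572672596770378 yaw -3.1121861722452087 Fjig 0.2437083144164305 -0.19815346851706533 -0.2601772527674491 w -0.2725167569144784
t 37.0 jig -23.531769803641893 -64.19300679767657 z 32.84123473736105 yaw -3.109774309384727 Fjig -0.06471012460326867 0.4004675904507196 -0.016956607248823124 w 0.22045962167904132
```

```bash
python3 -m handwheel '[[-1,-0.0005,0,0,0],[-1,-0.0005,0,0,0],[-1,-0.0005,0,0,0],[-1,-0.0005,0,0,0],[-1,0,0,0,0],[-1,0,0,0,0],[-1,0,0,0,0],[-1,0,0,0,0],[-1,0,0,0,0],[-1,0,0,0,0]]'>/dev/null;python3 st.py|head -1; python3 bar.py b6
```

```text
t 38.25 jig -22.43364894279765 -64.22589331859015 z 32.653240134520374 yaw -3.1098624744222403 Fjig -5.2613794296412255 -0.3834391912734395 3.9885617579434354 w 0.35247391805396333
top y 60 x range -14.741573796511249 11.956486628819851
top y 100 x range -11.214408365767495 12.87772772005388
top y 130 x range -12.599984403058349 14.259369364405076
bar_left 0.91 [  2.4 153. ]
scene y -90 x range -11.499007327959466 10.827591148575545
scene y -60 x range -12.490407291066852 10.077422407169143
scene y 60 x range -12.582917924289257 8.935546093039061
scene y 100 x range -11.835611183711853 9.95222535551316
scene y 130 x range -12.752173009523712 9.163544880246322
bar_left 0.58 [  4.8 154.5]
bar_right 0.82 [ -10.4 -104.6]
```

```bash
python3 -m handwheel '[[-1,0.03,0,0,0],[-1,0.005,0,0,0],[-1,0,0,-0.06,0],[-1,0,0,-0.06,0],[-1,0,0,0,0],[-1,0,0.047,0,0],[-1,0,0.047,0,0],[-1,0,0.047,0,0],[-1,0,0,0.06,0],[-1,0,0,0.06,0]]'>/dev/null;python3 st.py|head -1
python3 -m handwheel '[[-1,0,0,0.007,0],[-1,-0.01,0,0,0],[-1,-0.01,0,0,0],[-1,-0.01,0,0,0],[-1,-0.002,0,0,0],[-1,-0.001,0,0,0],[-1,-0.0005,0,0,0],[-1,-0.0005,0,0,0],[-1,0,0,0,0],[-1,0,0,0,0]]'>/dev/null; python3 st.py|head -1
```

```text
t 39.9 jig -53.54474832230248 78.34534430110925 z 36.868437200588495 yaw -3.107652011054457 Fjig -0.14075041665365626 0.2503648281952399 -0.16833949364127532 w -0.24844869950134793
t 41.15 jig -22.411609891284826 76.95434185834152 z 30.587661594195367 yaw -3.1095932886600237 Fjig -3.6349831086295525 -0.0222620827584272 3.213799264837991 w -0.22650579743126115
```

```bash
python3 -m handwheel '[[-1,-0.0005,0,0,0],[-1,-0.0005,0,0,0],[-1,0,0,0,0],[-1,0.022,0,0,0],[-1,0,0,-0.06,0],[-1,0,0,-0.06,0],[-1,0,0,0,0],[-1,0,-0.04,0,0],[-1,0,-0.042,0,0],[-1,0,0,0,0]]'>/dev/null;python3 st.py 5 0 -30; python3 bar.py b7
python3 - <<'E'
import cv2
a=cv2.imread('pics/b7scene.png')[110:310,180:400]
cv2.imwrite('pics/b7c.png',cv2.resize(a,None,fx=3,fy=3,interpolation=cv2.INTER_CUBIC))
E
```

```text
t 42.4 jig -42.55079436363583 -11.293436611775595 z 147.03489020089353 yaw -3.1138763577499695 Fjig 0.08173366312091022 0.6368116532801074 -0.4991107519715178 w -0.4032711460908697
tool axes in jig (cols)
 [[-1.    0.01 -0.  ]
 [ 0.01  1.    0.03]
 [ 0.    0.03 -1.  ]] tip [-42.6 -10.7 130. ]
shift mm tool: [-5.06 -0.96 29.97]
top y 60 x range -12.116254509493421 11.956486628819851
top y 100 x range -11.214408365767495 12.87772772005388
top y 130 x range -12.599984403058349 11.494126659151476
bar_left 0.85 [ -2.6 146.2]
scene y -90 x range -11.499007327959466 10.827591148575545
scene y -60 x range -12.490407291066852 10.077422407169143
scene y 60 x range -12.582917924289257 10.822583366283167
scene y 100 x range -11.835611183711853 9.854428391834986
scene y 130 x range -12.884503765452205 13.12512057905326
bar_left 0.65 [ -3.6 159.3]
bar_right 0.84 [  -1.5 -109.6]
```

View pics/b7c.png

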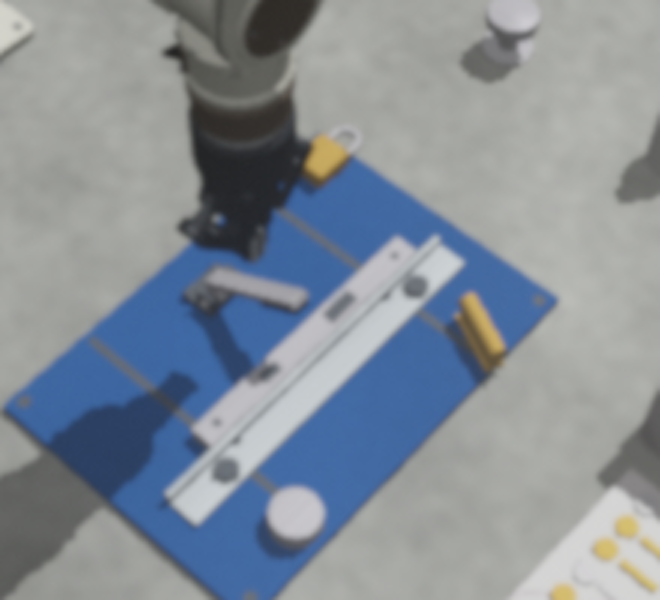

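The bar lies flush along the fence, from (400,240) to (205,440), and the clamp arm is still raised, end at (300,300). Next I press the arm down.

```bash
python3 -m handwheel '[[-1,0,0.006,0,0],[-1,0,0,0.015,0],[-1,0,0,0.015,0],[-1,0,0,0.006,0],[-1,-0.005,0,0.006,0],[-1,-0.005,0,0.006,0],[-1,-0.005,0,0.006,0],[-1,0,0,0,0],[-1,0,0,0,0],[-1,0,0,0,0]]'>/dev/null;python3 st.py
python3 - <<'E'
from h import *
p=ctrl.capture("scene");m=ctrl.mark_of("clamp_end",p);print(m[:1]);print(at_depth(p,m[0]["pixel"]) if m else 0)
E
```

```text
t 44.05 jig -27.919819994795272 -1.1738211490465118 z 94.17197357435246 yaw -3.1096883251981495 Fjig 0.5272707254437772 0.7167453559381415 -0.27185370886828075 w -0.20615910358698192
tool axes in jig (cols)
 [[-1.    0.01 -0.  ]
 [ 0.01  1.    0.04]
 [ 0.    0.04 -1.  ]] tip [-28.   -0.6  77.2]
[{'pixel': [349.7, 124.1], 'p': 0.73}]
[446.86935482 404.17466092  19.97662925]
```

```bash
python3 -m handwheel '[[-1,-0.004,0,0.005,0],[-1,-0.004,0,0.005,0],[-1,-0.004,0,0.005,0],[-1,-0.004,0,0.005,0],[-1,-0.003,0,0.005,0],[-1,-0.001,0,0.004,0],[-1,0,0,0.002,0],[-1,0,0,0.001,0],[-1,0,0,0,0],[-1,0,0,0,0]]'>/dev/null;python3 st.py|head -1
python3 - <<'E'
from h import *
p=ctrl.capture("scene");cv2.imwrite('pics/c1.png',cv2.cvtColor(cv2.resize(p["image"][110:310,180:400],None,fx=3,fy=3),cv2.COLOR_RGB2BGR))
E
```

```text
t 45.4 jig -7.454148705703104 -0.22881986213185318 z 62.359208256797885 yaw -3.109704590738295 Fjig 1.5842163386260228 -1.319978073930758 0.9816563456013826 w -0.5059461607892023
```

View pics/c1.png

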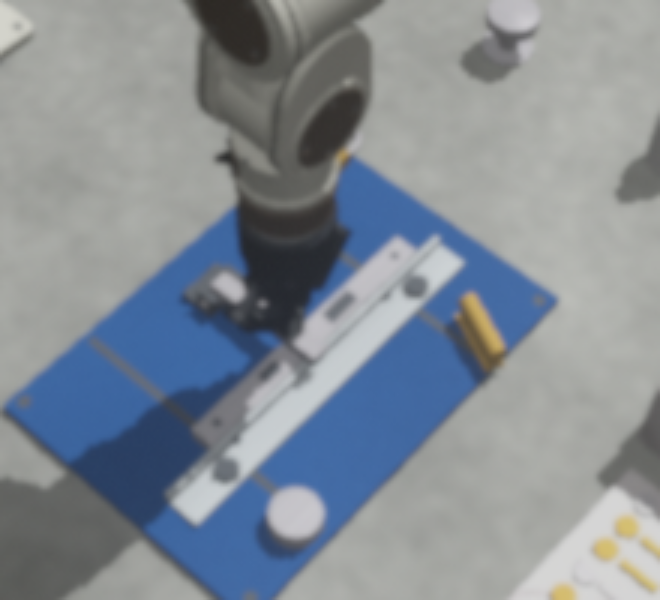

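The arm's end shows under the fingers at about (300,370), nearly level. I continue slowly.

```bash
python3 -m handwheel '[[-1,-0.001,0,0.001,0],[-1,-0.001,0,0.001,0],[-1,-0.001,0,0.001,0],[-1,0,0,0.001,0],[-1,0,0,0.0005,0],[-1,0,0,0,0],[-1,0,0,0,0],[-1,0,0,0,0],[-1,0,0,0,0],[-1,0,0,0,0]]'>/dev/null;python3 st.py|head -1
```

```text
t 46.7 jig -4.972219240779763 -0.08595157512860113 z 57.50858095647327 yaw -3.109696250062148 Fjig 0.7295820297909648 -0.1883936988066831 0.45184862879285953 w -0.1909576022093108
```

```bash
python3 -m handwheel '[[-1,0,0,0.0005,0],[-1,0,0,0.0005,0],[-1,0,0,0.0005,0],[-1,0,0,0,0],[-1,0,0,0,0],[-1,0,0,0,0],[-1,0,0,0,0],[-1,0,0,0,0],[-1,0,0,0,0],[-1,0,0,0,0]]'>/dev/null;python3 st.py|head -1
```

```text
t 47.95 jig -4.9018535254151745 -0.11611159660952661 z 57.15628636634817 yaw -3.1098392610117322 Fjig -2.659023783442041 -0.8951727876824632 7.33569607916333 w 0.053568898678011845
```

```bash
python3 -m handwheel '[[-1,0,0,0.0003,0],[-1,0,0,0,0],[-1,0,0,-0.001,0],[-1,0,0,-0.002,0],[-1,0,0,-0.01,0],[-1,0,0,-0.03,0],[-1,0,0,-0.05,0],[-1,0.05,0,-0.03,0],[-1,0.06,0,0,0],[-1,0.06,0,0,0]]'>/dev/null
python3 -m handwheel '[[-1,0.06,0,0,0],[-1,0,-0.06,0,0],[-1,0,-0.06,0,0],[-1,0,-0.06,0,0],[-1,0,-0.06,0,0],[-1,0,0,0,0],[-1,0,0,0,0],[-1,0,0,0,0],[-1,0,0,0,0],[-1,0,0,0,0]]'>/dev/null;python3 st.py|head -1; python3 bar.py b8
python3 - <<'E'
import cv2
a=cv2.imread('pics/b8scene.png')[110:310,180:400]
b=cv2.imread('pics/b8top.png')[160:300,190:380]
cv2.imwrite('pics/b8c.png',cv2.resize(a,None,fx=3,fy=3,interpolation=cv2.INTER_CUBIC))
cv2.imwrite('pics/b8t.png',cv2.resize(b,None,fx=4,fy=4,interpolation=cv2.INTER_CUBIC))
E
```

```text
t 50.45 jig -235.92003506265334 -242.06351114506285 z 171.1374509976903 yaw -3.1080177334193975 Fjig 0.6764554931558886 -1.1188481053895578 -0.532609913791965 w -0.35258899292949963
top y -90 x range -13.04283415511649 13.312115270061982
top y -60 x range -12.117055776029007 12.054287316215914
top y 60 x range -12.116254509493421 11.956486628819851
top y 100 x range -11.214408365767495 10.230227275350844
top y 130 x range -12.599984403058349 11.494126659151476
bar_left 0.78 [  1.6 148.8]
bar_right 0.94 [   5.4 -117.8]
scene y -90 x range -11.499007327959466 10.827591148575545
scene y -60 x range -14.315004910162973 10.077422407169143
scene y 60 x range -12.582917924289257 10.822583366283167
scene y 100 x range -13.89432094600712 11.863752777663214
scene y 130 x range -12.884503765452205 11.193922207991045
bar_left 0.7 [  3.7 155.3]
bar_right 0.93 [  -6.8 -105.1]
```

View pics/b8c.png

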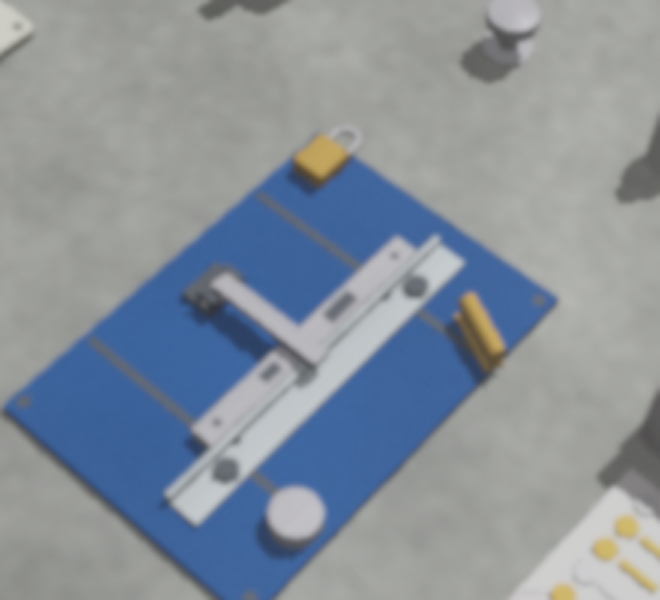

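View pics/b8t.png

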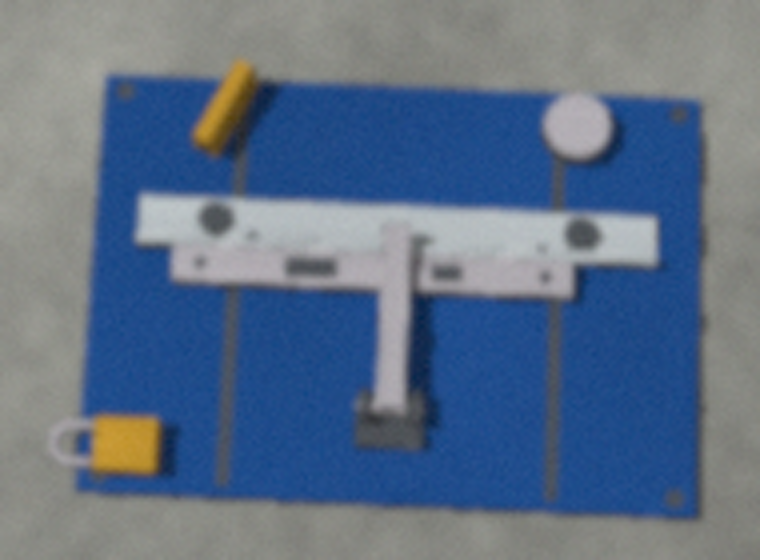

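The bar is flush from (170,265) to (577,280) in the top crop. Dark marks now show on the fence at both pins, (252,235) and (542,246). The clamp arm is level on the bar and the other items on the bed have not moved.

```bash
python3 -c "
from rig import ctrl
print(ctrl.close_job())"
```

```text
the job is handed in; nothing more can be done
None
```

The job is handed in: the bar lies flush along the fence and the hold-down arm is pressed level onto it and released, by the last pictures. Push forces read at most about 6 N and the clamp press about 7 N, sampled only at the end of each move. It finished at about 50 s, but I could not read pin travel directly and no verdict came back.

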